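# Roll a piston pin up the track into its catch with a paddle

### The job

Pick up the wooden paddle and with its blade roll the piston pin gently up the sloping track, under the sprung keeper, until the keeper drops behind it and the pin stays caught against the bumper. Never press on the pin with more than 15 N and never touch it with the gripper. Then stand the paddle back on the rubber mat as it was, and leave the other parts on the bench where they are.

Things in the scene. Friction and masses are not known exactly. Their poses are not given: they have to be found in the camera images.
- track: Fixed sloping steel track, 310 x 92 mm, on two feet. Origin: on the bench under its middle. x: level, uphill along the track; z up. Floor height at x is 50 mm + 0.1003 x. Side rails, 84 mm apart inside, rise 8 mm over the floor. Near the high end a catch carriage is clamped, its place set anew each time and not measured: a caught pin's axis lies 30 to 60 mm uphill of the middle, along the floor.
- tabs (a point): Point on the track floor, on its centre line, level with the front faces of the two 20 mm high end tabs at the low end, against which the pin rests. The tabs stand 28 to 42 mm either side of the centre line and are 12 mm thick; the 56 mm gap between them is open from behind. Axes as the track, but tilted with its floor (0.10 rad).
- pin_center (a point): Centre of the steel piston pin, a plain cylinder 30 mm across, 80 mm long, 0.19 to 0.33 kg, lying across the track (its own y is its axis; x and z turn as it rolls). It starts at the low end against the tabs and rolls freely: left alone below the catch it rolls back down.
- keeper (a joint): Angle (rad) of the carriage's sprung keeper: two side arms, each with a free-turning 10 mm roller over the track (52 mm free between the rollers). 0 = down: rollers' undersides 25 mm above the floor, 5 mm below the pin's top. The pin pushed uphill lifts them (0.08 rad; resistance 1 to 4 N), passes below, and they drop behind it; it is caught, its axis 13 mm beyond theirs.
- bumper (a joint): How far (m) the carriage's sprung rubber-faced bumper is pressed uphill: 0 = out, where it just touches a caught pin; spring of about 0.9 N/mm from 0.9 N, damped; after 8 mm it is solid, so a steady push above 4 N is the bumper, not the keeper. 50 mm wide, at pin height, in front of the carriage's cross block.
- paddle_grip (a point): Middle of the handle of the loose wooden paddle (80 g), standing level on the mat. Handle: bar 18 x 18 mm, 130 mm long along the paddle's x, centre line 30 mm above the paddle's underside. At +x an upright slippery nylon blade 36 mm wide, 10 mm thick, from the underside up 50 mm, its pushing face 80 mm ahead of this point. At -x a foot 36 mm wide, 55 to 65 mm behind this point. z up.
- mat: Fixed black rubber mat, 130 mm (its x) by 260 mm (its y), 4 mm thick; origin at the centre of its underside. The paddle starts on it.
- bearing: loose steel bearing ring, 62 mm across, 18 mm high
- jar: loose grey jar, 60 mm across, 70 mm high
- spare_pin: loose shorter pin standing on end, 26 mm across, 55 mm high
- wrench: loose wrench lying on the bench
- carton: loose small cardboard carton, 90 x 120 x 60 mm
- screwdriver: loose screwdriver lying on the bench
- flange: loose round flange with a stub, 70 mm across, 40 mm high
Not all that is in view belongs to the job. Of the things that look like the part that bears paddle_grip, the larger one is meant. Leave any blue look-alike of the part that bears pin_center alone.

How it is judged:
On the way, in this order (a step that is already met when the one before it is completed fails the run):
1. the paddle is picked up off the mat (height (world z) of paddle_grip above 0.06 m), for 0.1 s.
2. the pin, pushed by the paddle's blade, lifts the keeper (y of pin_center in the frame of track between -0.008 and 0.008 m and value of joint keeper above 0.045 rad and contact force between paddle and pin above 0.3 N).
3. the keeper has dropped behind the pin (y of pin_center in the frame of track between -0.008 and 0.008 m and x of pin_center in the frame of track above 0.022 m and z of pin_center in the frame of track below 0.078 m and value of joint keeper below 0.02 rad), for 0.2 s.
At the end, for the whole second after the job is handed in: The pin lies on the track at rest, caught at the top (axis more than 22 mm uphill of the track's middle, within 8 mm of its centre line and on its floor) with the keeper down again (below 0.02 rad); the paddle stands level (within 0.12 rad) and at rest on the mat, its grip point over the mat (all of step 3 and x of paddle_grip in the frame of mat between -0.065 and 0.065 m and y of paddle_grip in the frame of mat between -0.13 and 0.13 m and z of paddle_grip in the frame of mat below 0.04 m and angle between paddle_grip's own z axis and vertical below 0.12 rad and linear speed of each of pin, paddle below 0.01 m/s); the robot touches nothing.
It fails at once if the paddle presses on the pin with more than 15 N (contact force between paddle and pin above 15 N).
It fails at once if the gripper touches the pin (contact force between any of the fingers, the arm and pin above 0.2 N).
It fails at once if another part on the bench is moved by more than 20 mm (distance of any of bearing, jar, spare_pin, wrench, carton, screwdriver, flange from where it was at the start of the episode above 0.02 m).
It also fails if it takes over 72 s, if anything falls off the work surface, if the arm or the gripper's body presses on something with over 40 N, if the wrist force passes 120 N, or if a joint passes its speed limit or range.

### The arm

A 6-joint arm with a two-finger parallel gripper is mounted at the origin on the work surface. World frame = base frame: x ahead of the robot, y to its left, z up, the work surface at z = 0. Lengths are in m, angles in rad, forces in N, time in s.
With the tool pointing down it reaches from about 0.375 to 0.9 m from the base axis. Payload 3.1 kg.
Tool frame: the origin (TCP) lies at the very end of the fingers, on their centre line; the grasp point (between the pads) lies 19 mm behind it; z points along the fingers, y is the direction in which the jaws open and shut (so a half turn about z gives the same grasp; the last joint's range is limited). The gripper opens to 87 mm and grips with 3 to 60 N. Pads are 19 mm wide; open, the fingers measure 117 mm over their backs; the gripper's body (75 mm by 190 mm) begins 51 mm behind the grasp point.
Start: joints at [0.981, 0.527, 1.433, -0, 1.181, -0.178], TCP at [0.25, 0.573, 0.223] pointing down, gripper open.
Joint ranges: [-3.08, 3.08], [-0.75, 2.2], [0.22, 2.44], [-1.43, 4.57], [0, 2.65], [-2.85, 2.85]. Speed limits (rad/s): [2.79, 2.79, 3.14, 3.14, 3.14, 3.14].

### API

Orientations are given as a 3x3 rotation matrix whose columns are the frame's x, y, z axes.
In Python, from rig import r gives the robot as it stands. The module is installed in compiled form; this text tells all that it offers.
- The arm moves only by the shell command python3 -m inch 'ROWS' [FORCE]. ROWS is a JSON object of lists of equal length, an entry for each row: "dr": the turn, a rotation vector about the tool's x, y, z in rad, a list of three; "travel": the shift along the tool's x, y, z in mm, a list of three; "claw": the opening in per cent of the stroke, from 0 (shut) to 100 (fully open). In form: {"dr": [[rx, ry, rz], ...], "travel": [[dx, dy, dz], ...], "claw": [claw, ...]}. A call has exactly 8 rows; each row is the pose to reach, as a shift and turn from the pose commanded when the call began, along the tool's axes at that moment; what a row does not reach only later rows make up. A row lasts 1/10 s, in which the tool goes at most 50 mm and 8.59 degrees, less where a joint would pass 70% of its speed; a pose out of reach is approached as far as the arm can. A call with a gripper value outside its range is refused whole. The fingers move at their own pace and stop on an object; FORCE is the grip in N (left out, the last holds). Time passes only in rows, so rows that repeat a pose let the fingers close, or fill a call up. It gives the time, the measured TCP pose, the force and the opening at its end, in the units of the state.
- r.observe(): the state, without advancing time (a new reading comes with each control period).
- r.camera(name): name is "scene" or "top" or "wrist"; returns (picture, depth): 480x640x3 uint8, red, green, blue; 480x640 float32, m along the optical axis (not along the pixel's ray), 0 where there is no reading.
- r.get_calibration(name): a dict with "mtx" (3x3 intrinsics, pixels), "dist" ([k1, k2, p1, p2, k3] as OpenCV has them; the pictures are not rectified), "origin" and "orientation" of the camera in the world. Camera axes: x right, y down, z forward; pixel columns grow to the right and rows downward; lengths in m; the calibration is good to about 2 mm. A picture is of the moment at which its call begins: read the wrist's pose just before it. get_calibration takes no time and is no camera call; for the wrist camera it gives the pose at the moment of the call.
- r.finish_job(): hands the job in, once; it reports no verdict.
The state is a dict: "clock": time; "joint_positions": joint angles; "joint_vel": joint speeds; "joint_torque": joint torques, N m; "position": TCP position; "tcp_rot": TCP orientation; "ft_force": force on the tool from outside, world axes, zero at the start; "ft_torque": the same for the moment, N m; "gripper_width": finger opening in m.
Only numpy, scipy, OpenCV 4.12 (cv2) and the standard library are available. Lean on these libraries where they do the work, as an engineer would, in place of code of your own. Each camera call takes 0.05 s, during which the arm holds its last target. There are 200 camera calls.

## Working session

There is one attempt and no reset: what is moved stays moved. The work goes in short steps, Python scripts to look and compute and a shell command to move; the robot and the scene stay as the last step left them, time stands still between calls to the robot, and variables do not carry over. Pictures are saved under pics/ and viewed, about 8 in all and at most 12, crops included, and the job is handed in when it is done.

```bash
mkdir -p pics; cat > h.py <<'E'
import numpy as np, cv2
from rig import r
def snap(n,fn=None):
    p,d=r.camera(n)
    np.savez('/tmp/%s.npz'%n,p=p,d=d,**{k:np.array(v) for k,v in r.get_calibration(n).items()})
    if fn: cv2.imwrite('pics/'+fn,p[:,:,::-1])
    return p,d
def load(n): return dict(np.load('/tmp/%s.npz'%n))
def rays(c,uv):
    n=cv2.undistortPoints(np.array(uv,float).reshape(-1,1,2),c['mtx'],c['dist'])[:,0]
    return np.c_[n,np.ones(len(n))]@c['orientation'].T
def onz(c,uv,z):
    R=rays(c,uv); o=c['origin']; return o+R*((z-o[2])/R[:,2])[:,None]
def cloud(c):
    v,u=np.mgrid[:480,:640]; R=rays(c,np.c_[u.ravel(),v.ravel()])
    return (c['origin']+R*c['d'].reshape(-1,1)).reshape(480,640,3)
E
python3 - <<'E'
from h import *
for n in ('top','scene'):
    snap(n,n+'.png'); c=load(n); print(n,c['origin'],c['orientation'].round(2).tolist(),c['mtx'][0])
s=r.observe(); print(s['clock'],s['position'],s['tcp_rot'],s['ft_force'],s['gripper_width'])
E
```

```text
top [ 0.32035404 -0.05022176  1.32974398] [[0.02, -0.98, 0.18], [-1.0, -0.02, -0.01], [0.01, -0.18, -0.98]] [614.15028608   0.         307.81434431]
scene [1.13925844 0.13060131 0.90095135] [[-0.29, 0.75, -0.59], [0.96, 0.23, -0.18], [0.0, -0.62, -0.79]] [463.22399186   0.         322.85164497]
0.1 [0.24978202 0.57223063 0.22168426] [[-9.16421615e-01  4.00212948e-01 -1.00968212e-03]
 [ 4.00214110e-01  9.16420327e-01 -1.56521144e-03]
 [ 2.98875335e-04 -1.83848262e-03 -9.99998265e-01]] [-0.64306549  0.54801247  0.51909733] 0.08701279776861931
```

View pics/top.png

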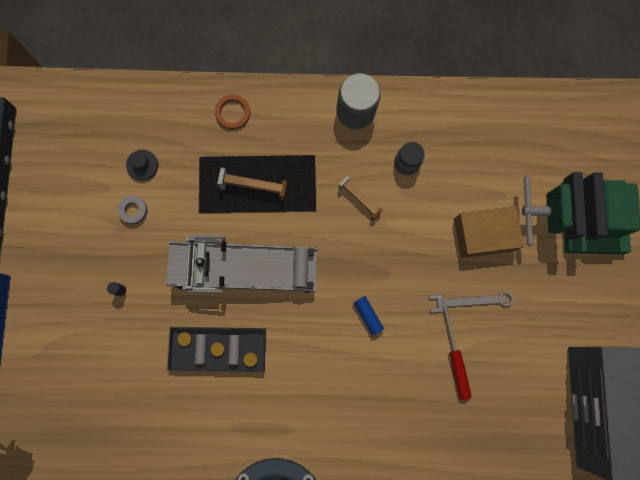

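View pics/scene.png

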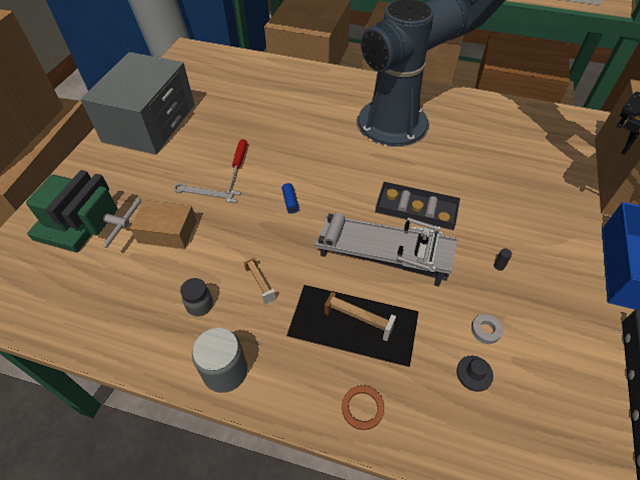

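The top view shows the mat (200–316, 155–212) with the large paddle on it, its blade at (222,180) and foot at (285,190). The track spans (167–317, 237–292): the pin is at (302,268) at its low (right) end and the carriage is at (205,265). The paddle's +x and the track's uphill direction both point roughly along world +y. The scene view agrees and also shows a smaller decoy paddle.

```bash
python3 - <<'E'
from h import *
c=load('top'); P=cloud(c); img=c['p']; hsv=cv2.cvtColor(img,cv2.COLOR_RGB2HSV)
def box(u0,v0,u1,v1):
    m=np.zeros((480,640),bool); m[v0:v1,u0:u1]=1; return m
Z=P[:,:,2]
print('bench z',np.median(Z[300:340,280:340]),'mat z',np.median(Z[200:208,210:300]))
# mat
m=box(190,145,325,220)&(hsv[:,:,2]<45)
cs,_=cv2.findContours(m.astype(np.uint8),0,2); k=max(cs,key=cv2.contourArea)
q=onz(c,k[:,0],0.004); rc=cv2.minAreaRect((q[:,:2]*1000).astype(np.float32)); print('mat',rc)
# paddle handle: orange, z
m=box(215,160,295,205)&(Z>0.03)
pts=P[m]; print('paddle n',m.sum(),'z pct',np.percentile(pts[:,2],[5,25,50,75,95]).round(4))
hm=box(228,160,278,205)&(hsv[:,:,1]>90)&(Z>0.03)
hp=P[hm]; mu=hp.mean(0); l=cv2.fitLine(hp[:,:2].astype(np.float32),cv2.DIST_L2,0,.01,.01).ravel()
print('handle',mu,'dir',l, np.median(hp[:,2]))
d=l[:2]*np.sign(l[1]); n=np.array([-d[1],d[0]])
s=(pts[:,:2]-mu[:2])@d
for a in np.arange(-.11,.11,.01):
    w=(s>=a)&(s<a+.01)
    if w.sum():
        t=(pts[w,:2]-mu[:2])@n; print(round(a,3),w.sum(),pts[w,2].max().round(3),t.min().round(4),t.max().round(4))
np.set_printoptions(precision=3,suppress=True)
print('track rows v=268 & 243 & 288')
for v in (268,):
    for u in range(164,322,4): print(u,P[v,u])
E
python3 - <<'E'
import cv2
a=cv2.imread('pics/top.png')
cv2.imwrite('pics/crop1.png',cv2.resize(a[145:300,155:325],(800,730))[:600] if 0 else cv2.resize(a[145:300,155:325],None,fx=3.8,fy=3.8,interpolation=2))
E
```

```text
bench z -8.072783405943529e-05 mat z 0.0037903601610144166
mat ((682.65234375, 56.961326599121094), (127.77120208740234, 256.71124267578125), 2.1619417667388916)
paddle n 741 z pct [0.0342 0.0404 0.0428 0.0453 0.0556]
handle [0.67070414 0.063286   0.0471931 ] dir [0.4670867  0.88421154 0.6707041  0.063286  ] 0.04229731363804967
-0.08 1 0.03 -0.0071 -0.0071
-0.07 51 0.048 -0.0377 -0.0056
-0.06 63 0.047 -0.0411 -0.0105
-0.05 48 0.047 -0.0277 -0.0072
-0.04 45 0.047 -0.024 -0.0035
-0.03 44 0.05 -0.0204 -0.0008
-0.02 47 0.049 -0.017 0.0039
-0.01 44 0.048 -0.0145 0.0061
-0.0 47 0.048 -0.0115 0.0099
0.01 39 0.047 -0.0068 0.0127
0.02 45 0.048 -0.0033 0.0151
0.03 45 0.048 -0.0 0.0193
0.04 45 0.047 0.0011 0.0231
0.05 55 0.057 0.0046 0.0352
0.06 83 0.06 0.0019 0.0382
0.07 22 0.058 0.0024 0.0252
track rows v=268 & 243 & 288
164 [0.49  0.253 0.001]
168 [0.481 0.229 0.068]
172 [0.482 0.222 0.061]
176 [0.483 0.214 0.061]
180 [0.482 0.206 0.063]
184 [0.483 0.198 0.06 ]
188 [0.482 0.188 0.068]
192 [0.481 0.179 0.074]
196 [0.483 0.173 0.06 ]
200 [0.48  0.16  0.086]
204 [0.484 0.157 0.057]
208 [0.484 0.148 0.062]
212 [0.484 0.14  0.059]
216 [0.485 0.133 0.054]
220 [0.485 0.124 0.054]
224 [0.485 0.116 0.053]
228 [0.486 0.108 0.053]
232 [0.486 0.1   0.053]
236 [0.486 0.091 0.055]
240 [0.487 0.083 0.048]
244 [0.486 0.074 0.054]
248 [0.487 0.067 0.046]
252 [0.488 0.059 0.045]
256 [0.488 0.05  0.046]
260 [0.488 0.042 0.042]
264 [0.488 0.033 0.043]
268 [0.488 0.025 0.045]
272 [0.489 0.017 0.039]
276 [0.489 0.008 0.042]
280 [ 0.488 -0.     0.047]
284 [ 0.49  -0.009  0.039]
288 [ 0.49  -0.017  0.04 ]
292 [ 0.49  -0.025  0.038]
296 [ 0.487 -0.034  0.062]
300 [ 0.486 -0.043  0.068]
304 [ 0.487 -0.051  0.063]
308 [ 0.491 -0.059  0.032]
312 [ 0.491 -0.068  0.035]
316 [ 0.495 -0.077  0.005]
320 [ 0.496 -0.086  0.005]
```

View pics/crop1.png

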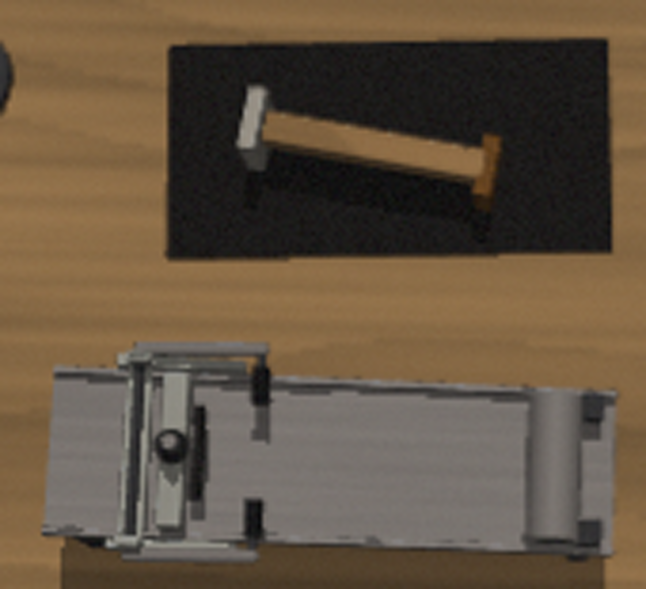

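The crop confirms the layout: the pin lies against the tabs at the right end, the two rollers are at crop x≈255, and the bumper is at x≈198. The line fit on the handle was wrong, so I'm refitting it with a plain PCA.

```bash
cat >> h.py <<'E'
def pca(q):
    mu=q.mean(0); w,V=np.linalg.eigh(np.cov((q-mu).T)); return mu,V[:,-1]
def goto(pos,yaw):
    """tool shift mm / turn about tool z to reach pos with tool x at world yaw, tool down (from commanded ~ measured)"""
    s=r.observe(); R=np.array(s['tcp_rot']); p=np.array(s['position'])
    from scipy.spatial.transform import Rotation as S
    c,n=np.cos(yaw),np.sin(yaw); G=np.array([[c,n,0],[n,-c,0],[0,0,-1.]])
    print('t %.2f pos'%s['clock'],p.round(4),'travel',(R.T@(np.array(pos)-p)*1000).round(1),'dr',S.from_matrix(R.T@G).as_rotvec().round(4),'F',np.round(s['ft_force'],2),'w',round(s['gripper_width'],4))
E
python3 - <<'E'
from h import *
np.set_printoptions(precision=4,suppress=True)
c=load('top'); P=cloud(c); hsv=cv2.cvtColor(c['p'],cv2.COLOR_RGB2HSV); Z=P[:,:,2]
vv,uu=np.mgrid[:480,:640]
hm=(uu>229)&(uu<277)&(vv>165)&(vv<202)&(hsv[:,:,1]>90)&(hsv[:,:,2]>80)
q=onz(c,np.c_[uu[hm],vv[hm]],0.043)[:,:2]; mu,d=pca(q); d*=np.sign(d[1]); n=np.array([-d[1],d[0]])
print('handle',mu,d,'yaw',np.arctan2(d[1],d[0]),'width',np.ptp((q-mu)@n))
bm=(uu>215)&(uu<232)&(vv>160)&(vv<195)&(hsv[:,:,1]<60)&(hsv[:,:,2]>120)
qb=onz(c,np.c_[uu[bm],vv[bm]],0.054)[:,:2]; sb=(qb-mu)@d; print('blade top centroid',qb.mean(0),'s range',np.percentile(sb,[2,50,98]),'t',((qb-mu)@n).mean())
sf=(uu>277)&(uu<292)&(vv>175)&(vv<205)&(hsv[:,:,1]>90)&(hsv[:,:,2]>60)
qf=onz(c,np.c_[uu[sf],vv[sf]],0.04)[:,:2]; print('foot s',np.percentile((qf-mu)@d,[2,50,98]),'t',((qf-mu)@n).mean())
# pin
pm=(Z>0.058)&(uu>290)&(uu<312)&(vv>240)&(vv<295); print('pin n',pm.sum())
pp=P[pm]; m2,a=pca(pp[:,:2]); a*=np.sign(-a[0]); print('pin',m2,'axis',a,'ztop',np.percentile(pp[:,2],95),'extent',np.percentile((pp[:,:2]-m2)@a,[1,99]))
# track floor line between pin and keeper: fit edges from z>0.03
tm=(Z>0.033)&(uu>228)&(uu<288)&(vv>235)&(vv<300); e1=[];e2=[]
for u in range(230,288,2):
    v=np.where(tm[:,u])[0]; e1.append(P[v[0],u]); e2.append(P[v[-1],u])
for e in (e1,e2):
    e=np.array(e); f=np.polyfit(e[:,1],e[:,0],1); print('edge x=%.4f y+%.4f'%tuple(f),'z',e[:,2].mean(),np.std(e[:,0]-np.polyval(f,e[:,1])))
km=(Z>0.075)&(uu>160)&(uu<232)&(vv>235)&(vv<295); pk=P[km]; print('carriage maxz',np.percentile(pk[:,2],[50,90,99,100]))
goto([mu[0],mu[1],0.2],np.arctan2(d[1],d[0]))
print(r.get_calibration('wrist')['origin'],r.get_calibration('wrist')['orientation'])
E
```

```text
handle [0.6737 0.0626] [0.1678 0.9858] yaw 1.4022489888889105 width 0.017545613264978374
blade top centroid [0.6848 0.1318] s range [0.0661 0.07   0.0739] t 0.0006712075034273795
foot s [-0.0701 -0.0633 -0.0536] t -0.0012581698204415727
pin n 534
pin [ 0.4857 -0.0433] axis [-0.9998 -0.0195] ztop 0.07047478044318782 extent [-0.0428  0.1654]
edge x=0.7526 y+0.4911 z 0.14143733638315464 0.04423995694394352
edge x=0.4542 y+0.4174 z 0.13698211429332058 0.025084277953955056
carriage maxz [0.0851 0.0936 1.3297 1.3297]
t 0.10 pos [0.2498 0.5722 0.2217] travel [-592.4 -297.3   22.1] dr [-0.0018  0.001   1.3276] F [-0.64  0.55  0.52] w 0.087
[0.1737 0.6045 0.3842] [[ 0.4003  0.8744  0.2744]
 [ 0.9164 -0.3813 -0.1218]
 [-0.0018  0.3001 -0.9539]]
```

```bash
python3 -m inch '{"dr":[[0,0,1.328],[0,0,1.328],[0,0,1.328],[0,0,1.328],[0,0,1.328],[0,0,1.328],[0,0,1.328],[0,0,1.328]],"travel":[[-593,-301,22],[-593,-301,22],[-593,-301,22],[-593,-301,22],[-593,-301,22],[-593,-301,22],[-593,-301,22],[-593,-301,22]],"claw":[100,100,100,100,100,100,100,100]}' 30
python3 - <<'E'
from h import *
goto([.673,.0585,.2],1.4022)
E
```

```text
clock: 0.9
position: [0.5051, 0.2624, 0.209]
tcp_rot: [[0.047, 0.999, -0.001], [0.999, -0.047, -0.0], [-0.0, -0.001, -1.0]]
ft_force: [-0.1, 0.3, 0.7]
gripper_width: 0.087
t 0.90 pos [0.5051 0.2624 0.209 ] travel [-195.8  177.3    8.9] dr [-7.000e-04  1.000e-04  1.213e-01] F [-0.15  0.29  0.68] w 0.087
```

```bash
python3 -m inch '{"dr":[[0,0,0.12],[0,0,0.12],[0,0,0.12],[0,0,0.12],[0,0,0.12],[0,0,0.12],[0,0,0.12],[0,0,0.12]],"travel":[[-190,172,9],[-190,172,9],[-190,172,9],[-190,172,9],[-190,172,9],[-190,172,9],[-190,172,9],[-190,172,9]],"claw":[100,100,100,100,100,100,100,100]}'
python3 - <<'E'
from h import *
goto([.673,.0585,.018],1.4022)
snap('wrist','w1.png')
E
```

```text
clock: 1.7
position: [0.6671, 0.0683, 0.1997]
tcp_rot: [[0.16, 0.987, -0.003], [0.987, -0.16, 0.001], [0.0, -0.003, -1.0]]
ft_force: [0.2, 0.4, -0.4]
gripper_width: 0.0869
t 1.70 pos [0.6671 0.0683 0.1997] travel [ -8.8   7.9 181.6] dr [-0.0026 -0.0004  0.0079] F [ 0.18  0.41 -0.41] w 0.0869
```

View pics/w1.png

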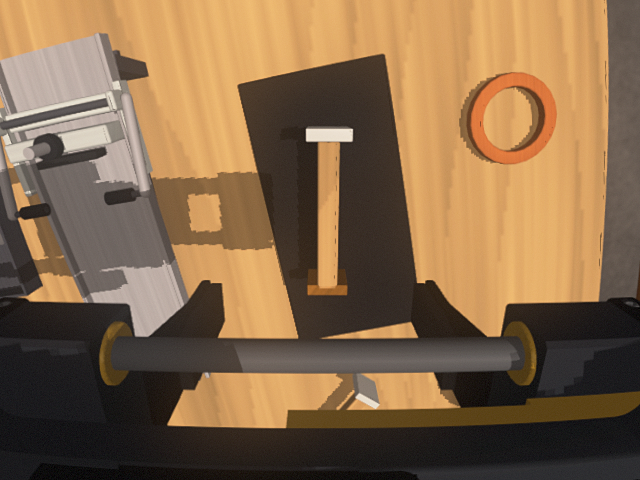

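The wrist view shows the paddle almost upright in the image: blade top at (330,130), handle around x=328, foot at (327,290), and open fingers to either side.

```bash
python3 - <<'E'
from h import *
np.set_printoptions(precision=4,suppress=True)
c=load('wrist'); hsv=cv2.cvtColor(c['p'],cv2.COLOR_RGB2HSV); vv,uu=np.mgrid[:480,:640]
hm=(uu>305)&(uu<350)&(vv>150)&(vv<265)&(hsv[:,:,1]>80)&(hsv[:,:,2]>90)
q=onz(c,np.c_[uu[hm],vv[hm]],0.043)[:,:2]; mu,d=pca(q); d*=np.sign(d[1]); n=np.array([-d[1],d[0]])
print(mu,d,np.arctan2(d[1],d[0]),np.percentile((q-mu)@n,[1,99]))
bm=(uu>300)&(uu<360)&(vv>115)&(vv<140)&(hsv[:,:,1]<60)&(hsv[:,:,2]>150)
qb=onz(c,np.c_[uu[bm],vv[bm]],0.054)[:,:2]; s=(qb-mu)@d; print('blade s',np.percentile(s,[2,50,98]))
g=mu+d*(np.percentile(s,98)-.080); print('grip',g)
goto([g[0],g[1],.018],np.arctan2(d[1],d[0]))
E
```

```text
[0.6761 0.0731] [0.1677 0.9858] 1.4022772975123576 [-0.0088  0.0088]
blade s [0.0569 0.0608 0.0646]
grip [0.6735 0.0579]
t 1.75 pos [0.6669 0.0689 0.1999] travel [ -9.9   8.6 181.9] dr [-0.0022 -0.0003  0.0089] F [ 0.34  0.25 -0.55] w 0.0871
```

```bash
python3 -m inch '{"dr":[[0,0,0.008],[0,0,0.008],[0,0,0.008],[0,0,0.008],[0,0,0.008],[0,0,0.008],[0,0,0.008],[0,0,0.008]],"travel":[[-10,8.5,40],[-10,8.5,85],[-10,8.5,130],[-10,8.5,160],[-10,8.5,160],[-10,8.5,160],[-10,8.5,160],[-10,8.5,160]],"claw":[100,100,100,100,100,100,100,100]}'
python3 - <<'E'
from h import *
goto([.6735,.0579,.018],1.4022)
E
```

```text
clock: 2.55
position: [0.677, 0.0565, 0.0432]
tcp_rot: [[0.168, 0.986, 0.005], [0.986, -0.168, -0.0], [0.0, 0.005, -1.0]]
ft_force: [-1.0, 0.3, 0.6]
gripper_width: 0.0872
t 2.55 pos [0.677  0.0565 0.0432] travel [ 0.8 -3.8 25.1] dr [ 0.0049 -0.0005  0.0003] F [-1.02  0.33  0.58] w 0.0872
```

```bash
python3 -m inch '{"dr":[[0,0,0],[0,0,0],[0,0,0],[0,0,0],[0,0,0],[0,0,0],[0,0,0],[0,0,0]],"travel":[[0,-3,12],[0,-3,24],[0,-3,24],[0,-3,24],[0,-3,24],[0,-3,24],[0,-3,24],[0,-3,24]],"claw":[100,100,100,30,15,10,10,10]}' 30
python3 -m inch '{"dr":[[0,0,0],[0,0,0],[0,0,0],[0,0,0],[0,0,0],[0,0,0],[0,0,0],[0,0,0]],"travel":[[0,0,0],[0,0,0],[0,0,0],[0,0,0],[0,0,0],[0,0,0],[0,0,0],[0,0,0]],"claw":[5,5,5,5,5,5,5,5]}' 30
python3 - <<'E'
from h import *
goto([.6735,.0579,.018],1.4022)
E
```

```text
clock: 3.35
position: [0.6725, 0.0565, 0.0166]
tcp_rot: [[0.168, 0.986, 0.0], [0.986, -0.168, -0.0], [0.0, 0.0, -1.0]]
ft_force: [0.2, -1.0, 1.0]
gripper_width: 0.0552
clock: 4.15
position: [0.6723, 0.0566, 0.0163]
tcp_rot: [[0.168, 0.986, 0.0], [0.986, -0.168, -0.0], [-0.0, 0.0, -1.0]]
ft_force: [0.3, -0.0, 0.5]
gripper_width: 0.0178
t 4.15 pos [0.6723 0.0566 0.0163] travel [ 1.5  0.9 -1.7] dr [ 0.0001  0.     -0.0004] F [ 0.35 -0.05  0.52] w 0.0178
```

```bash
python3 -m inch '{"dr":[[0,0,0],[0,0,0],[0,0,0],[0,0,0],[0,0,0],[0,0,0],[0,0,0],[0,0,0]],"travel":[[0,0,-10],[0,0,-30],[0,0,-60],[0,0,-90],[0,0,-120],[0,0,-130],[0,0,-130],[0,0,-130]],"claw":[5,5,5,5,5,5,5,5]}' 30
python3 - <<'E'
from h import *
np.set_printoptions(precision=4,suppress=True)
c=load('top'); P=cloud(c); D=c['d']; Z=P[:,:,2]; ok=D>0
vv,uu=np.mgrid[:480,:640]
# track rails' outer edges, clear section
tm=ok&(Z>0.025)&(vv>230)&(vv<300)
E=[[],[]]
for u in range(235,290,1):
    v=np.where(tm[:,u])[0]
    v=v[(v>238)&(v<296)]
    for k,w in ((0,v[0]),(1,v[-1])):
        E[k].append(onz(c,[[u,w+(-.5,.5)[k]]],(P[w,u,1]-0.09)*.1003+.058)[0])
L=[]
for e in E:
    e=np.array(e); f=np.polyfit(e[:,1],e[:,0],1); res=e[:,0]-np.polyval(f,e[:,1]); g=abs(res)<.004; f=np.polyfit(e[g,1],e[g,0],1); L.append(f); print('edge',f,res.std())
m=(L[0]+L[1])/2; print('centre x=%.4f*y+%.4f'%tuple(m),'yaw of track x',np.pi/2-np.arctan(m[0]),'width',(L[0]-L[1])@[0.05,1])
# ends from v=268 row floor
row=[(u,*P[268,u]) for u in range(160,325) if ok[268,u] and P[268,u,2]>.03]; print(row[0],row[-1])
pm=ok&(Z>0.055)&(uu>290)&(uu<313)&(vv>240)&(vv<295); pp=P[pm]; md=np.median(pp,0)
q=pp[np.abs(pp[:,0]-.486)<.045]; m2,a=pca(q[:,:2]); print('pin',m2,a,np.percentile(q[:,0],[2,98]),np.percentile(q[:,1],[2,98]),np.percentile(q[:,2],[5,50,95,99]))
# rollers
hv=cv2.cvtColor(c['p'],cv2.COLOR_RGB2HSV)[:,:,2]
rm=((hv<50)&(uu>216)&(uu<230)&(vv>236)&(vv<293)).astype(np.uint8)
n,lab,st,ce=cv2.connectedComponentsWithStats(rm)
for i in range(1,n):
    if st[i,4]>8: print('dark',st[i],onz(c,[ce[i]],.085)[0])
goto([.4905,-.2,.15],1.59)
E
```

```text
clock: 4.95
position: [0.6713, 0.0567, 0.1453]
tcp_rot: [[0.168, 0.986, -0.002], [0.986, -0.168, 0.0], [-0.0, -0.002, -1.0]]
ft_force: [0.3, 0.3, -0.5]
gripper_width: 0.0177
edge [0.0101 0.5354] 0.0006609161700149047
edge [0.0094 0.4423] 0.0006014436375178984
centre x=0.0098*y+0.4888 yaw of track x 1.5610452327623707 width 0.09318695355676587
(168, np.float64(0.4814991213798472), np.float64(0.22926322667047466), np.float64(0.06760037258109342)) (315, np.float64(0.49080205910917807), np.float64(-0.07416745261700299), np.float64(0.039135108106192806))
pin [ 0.488  -0.0442] [-1.     -0.0041] [0.4491 0.528 ] [-0.0649 -0.0287] [0.0568 0.0646 0.07   0.0719]
dark [221 239   5  13  49] [0.5268 0.1155 0.085 ]
dark [219 277   5  12  44] [0.4527 0.116  0.085 ]
t 4.95 pos [0.6713 0.0567 0.1453] travel [-283.4 -135.    -4.4] dr [-0.0022  0.     -0.1882] F [ 0.33  0.29 -0.47] w 0.0177
```

```bash
python3 -m inch '{"dr":[[0,0,-0.05],[0,0,-0.159],[0,0,-0.159],[0,0,-0.159],[0,0,-0.159],[0,0,-0.159],[0,0,-0.159],[0,0,-0.159]],"travel":[[-20,-10,-15],[-60,-35,-15],[-100,-60,-15],[-140,-85,-15],[-180,-110,-15],[-215,-130,-15],[-239.5,-146,-15],[-239.5,-146,-15]],"claw":[5,5,5,5,5,5,5,5]}' 30
python3 - <<'E'
from h import *
snap('wrist','w2.png')
goto([.4874,-.155,.16],1.561)
E
```

```text
clock: 5.75
position: [0.4844, -0.1564, 0.1595]
tcp_rot: [[0.014, 1.0, -0.006], [1.0, -0.014, 0.002], [0.002, -0.006, -1.0]]
ft_force: [-0.0, -0.1, -0.8]
gripper_width: 0.0178
t 5.80 pos [ 0.486  -0.1555  0.1597] travel [ 0.5  1.4 -0.3] dr [-0.0036 -0.0022 -0.0038] F [ 0.64  0.4  -1.15] w 0.018
```

View pics/w2.png

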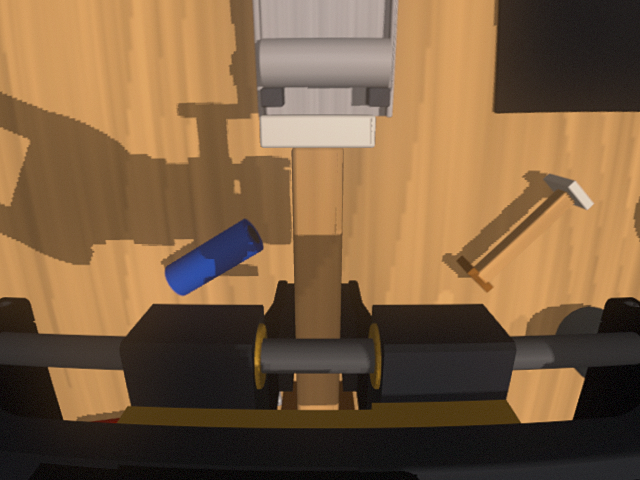

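The wrist view shows the pin spanning about (257–393, 38–86), resting on the dark tabs at (271,97) and (378,97). The held paddle's blade top is at (262–375, 115–147), lined up with the gap. The blue decoy is at (215,257).

```bash
python3 - <<'E'
from h import *
np.set_printoptions(precision=4,suppress=True)
c=load('wrist'); g=c['p'].max(2).astype(int); 
for v in (50,62,74): 
    row=g[v]; d=np.abs(np.diff(row)); print(v,[(int(i),int(d[i])) for i in np.where(d>25)[0] if 235<i<410])
print('pin ends at z~.053',onz(c,[[257,62],[393,62]],.053))
for u in (290,325,360):
    d=np.diff(g[20:110,u]); print(u,[(int(i)+20,int(d[i])) for i in np.where(abs(d)>12)[0]])
print('tab gap at z .056', onz(c,[[285,97],[367,97]],.056))
print('blade top',onz(c,[[262,131],[375,131],[318,116]],.1977))
P=cloud(c)
print('depth-based floor/pin', P[10,325],P[60,325],P[100,325],P[131,318])
E
```

```text
50 []
62 [(258, 27), (259, 30)]
74 []
pin ends at z~.053 [[ 0.4482 -0.0407  0.053 ]
 [ 0.5356 -0.0418  0.053 ]]
290 [(36, -14), (37, -35), (86, 43), (87, 35)]
325 [(36, -21), (37, -36), (87, 37), (88, 36)]
360 [(36, -18), (37, -31), (104, 32), (105, 38)]
tab gap at z .056 [[ 0.4658 -0.063   0.056 ]
 [ 0.5188 -0.0636  0.056 ]]
blade top [[ 0.47   -0.0788  0.1977]
 [ 0.5049 -0.0793  0.1977]
 [ 0.4873 -0.0746  0.1977]]
depth-based floor/pin [ 0.4924 -0.0077  0.0418] [ 0.4917 -0.0421  0.0674] [ 0.492  -0.0646  0.0359] [ 0.4873 -0.0791  0.198 ]
```

```bash
python3 -m inch '{"dr":[[0,0,-0.003],[0,0,-0.003],[0,0,-0.003],[0,0,-0.003],[0,0,-0.003],[0,0,-0.003],[0,0,-0.003],[0,0,-0.003]],"travel":[[3,4,10],[6,4.6,30],[7,4.6,50],[7,4.6,70],[7,4.6,80],[7,4.6,80],[7,4.6,80],[7,4.6,80]],"claw":[5,5,5,5,5,5,5,5]}' 30
python3 - <<'E'
from h import *
goto([.4906,-.1475,.054],1.561)
snap('wrist','w3.png')
c=load('wrist'); cv2.imwrite('pics/w3c.png',cv2.resize(c['p'][:200,200:450,::-1],None,fx=3,fy=3))
E
```

```text
clock: 6.6
position: [0.4936, -0.148, 0.0819]
tcp_rot: [[0.006, 1.0, 0.001], [1.0, -0.006, -0.001], [-0.001, 0.001, -1.0]]
ft_force: [0.9, 0.2, -0.2]
gripper_width: 0.0179
t 6.60 pos [ 0.4936 -0.148   0.0819] travel [ 0.5 -3.  27.9] dr [0.0015 0.0008 0.0033] F [ 0.92  0.21 -0.15] w 0.0179
```

View pics/w3c.png

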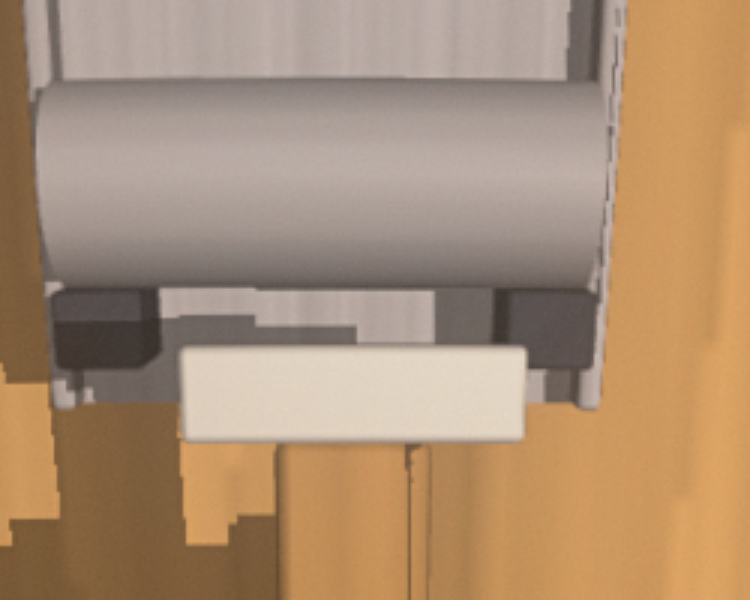

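The crop shows the blade top at (182–525, 345–440) and the tabs' inner edges at crop x≈157 and 500. The two are at different heights, so I'll cast rays to compare them.

```bash
python3 - <<'E'
from h import *
np.set_printoptions(precision=4,suppress=True)
c=load('wrist'); zt=.0819-.0123+.05
f=lambda x,y:[200+x/3,y/3]
print('blade L,R,edge',onz(c,[f(182,390),f(525,390),f(182,347),f(525,347)],zt))
print('tab inner z.056',onz(c,[f(157,300),f(500,300)],.056))
print('pin ends z.053',onz(c,[f(37,180),f(607,180)],.053))
print('rail end ',onz(c,[f(65,405),f(590,405)],.043))
goto([.4906,-.1475,.054],1.561)
print(c['mtx'],c['dist'])
E
```

```text
blade L,R,edge [[ 0.4763 -0.0712  0.1196]
 [ 0.5117 -0.0714  0.1196]
 [ 0.4765 -0.0669  0.1196]
 [ 0.5116 -0.0671  0.1196]]
tab inner z.056 [[ 0.4642 -0.0602  0.056 ]
 [ 0.5166 -0.0606  0.056 ]]
pin ends z.053 [[ 0.4461 -0.042   0.053 ]
 [ 0.533  -0.0427  0.053 ]]
rail end  [[ 0.4458 -0.0764  0.043 ]
 [ 0.5337 -0.0771  0.043 ]]
t 6.65 pos [ 0.4935 -0.1481  0.0821] travel [ 0.6 -3.  28.1] dr [0.0017 0.0009 0.0031] F [-0.56 -0.11 -0.42] w 0.0177
[[392.8743   0.     317.4268]
 [  0.     392.8743 235.8051]
 [  0.       0.       1.    ]] [-0.0876  0.      0.      0.      0.    ]
```

```bash
python3 -m inch '{"dr":[[0,0,0],[0,0,0],[0,0,0],[0,0,0],[0,0,0],[0,0,0],[0,0,0],[0,0,0]],"travel":[[0,-3.5,0],[0,-3.5,5],[0,-3.5,12],[0,-3.5,19],[0,-3.5,26],[0,-3.5,28],[0,-3.5,28],[0,-3.5,28]],"claw":[5,5,5,5,5,5,5,5]}' 30
python3 - <<'E'
from h import *
goto([.490,-.1475,.054],1.561)
snap('wrist','w4.png')
c=load('wrist'); cv2.imwrite('pics/w4c.png',cv2.resize(c['p'][:200,200:450,::-1],None,fx=3,fy=3))
E
```

```text
clock: 7.45
position: [0.4893, -0.1479, 0.0532]
tcp_rot: [[0.007, 1.0, -0.0], [1.0, -0.007, 0.0], [0.0, -0.0, -1.0]]
ft_force: [-1.0, -0.3, -1.0]
gripper_width: 0.0175
t 7.45 pos [ 0.4893 -0.1479  0.0532] travel [ 0.4  0.7 -0.8] dr [-0.0001 -0.0001  0.0029] F [-0.95 -0.27 -1.01] w 0.0175
```

View pics/w4c.png

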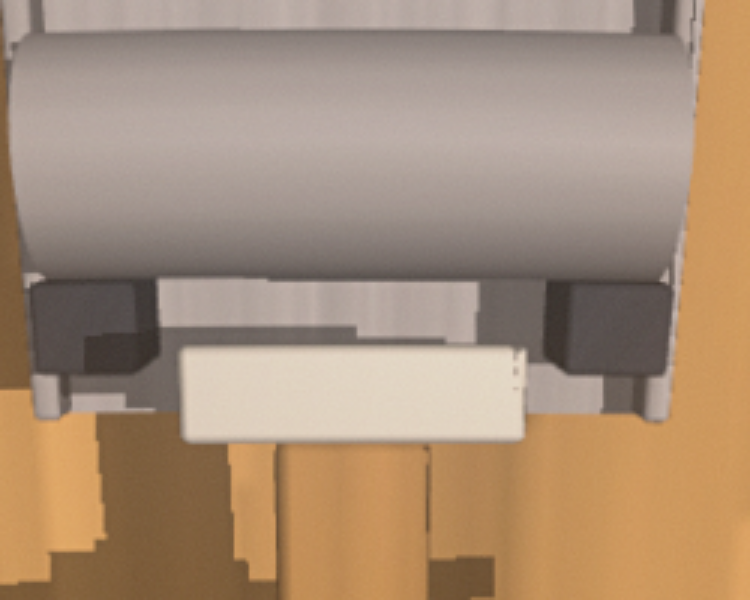

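The blade is centred: blade mid at crop x≈353, gap mid at 352, pin mid at 352. I'll start the push gently.

```bash
python3 -m inch '{"dr":[[0,0,0],[0,0,0],[0,0,0],[0,0,0],[0,0,0],[0,0,0],[0,0,0],[0,0,0]],"travel":[[2,0,-0.2],[4,0,-0.4],[6,0,-0.6],[7.5,0,-0.8],[9,0,-0.9],[10.5,0,-1.1],[12,0,-1.2],[14,0,-1.4]],"claw":[5,5,5,5,5,5,5,5]}' 30
python3 -m inch '{"dr":[[0,0,0],[0,0,0],[0,0,0],[0,0,0],[0,0,0],[0,0,0],[0,0,0],[0,0,0]],"travel":[[2,0,-0.2],[4,0,-0.4],[7,0,-0.7],[10,0,-1],[13,0,-1.3],[16,0,-1.6],[19,0,-1.9],[22,0,-2.2]],"claw":[5,5,5,5,5,5,5,5]}' 30
python3 - <<'E'
from h import *
goto([.490,-.1119,.0568],1.561)
snap('wrist','w5.png')
c=load('wrist'); cv2.imwrite('pics/w5c.png',cv2.resize(c['p'][:200,200:450,::-1],None,fx=3,fy=3))
E
```

```text
clock: 8.3
position: [0.4894, -0.1339, 0.0548]
tcp_rot: [[0.007, 1.0, 0.0], [1.0, -0.007, -0.0], [-0.0, 0.0, -1.0]]
ft_force: [0.4, -0.2, -1.2]
gripper_width: 0.0177
clock: 9.1
position: [0.4895, -0.1117, 0.057]
tcp_rot: [[0.007, 1.0, 0.0], [1.0, -0.007, -0.0], [-0.0, 0.0, -1.0]]
ft_force: [0.1, 0.1, -1.1]
gripper_width: 0.0179
t 9.10 pos [ 0.4895 -0.1117  0.057 ] travel [-0.2  0.5  0.2] dr [0.     0.     0.0028] F [ 0.07  0.08 -1.11] w 0.0179
```

View pics/w5c.png

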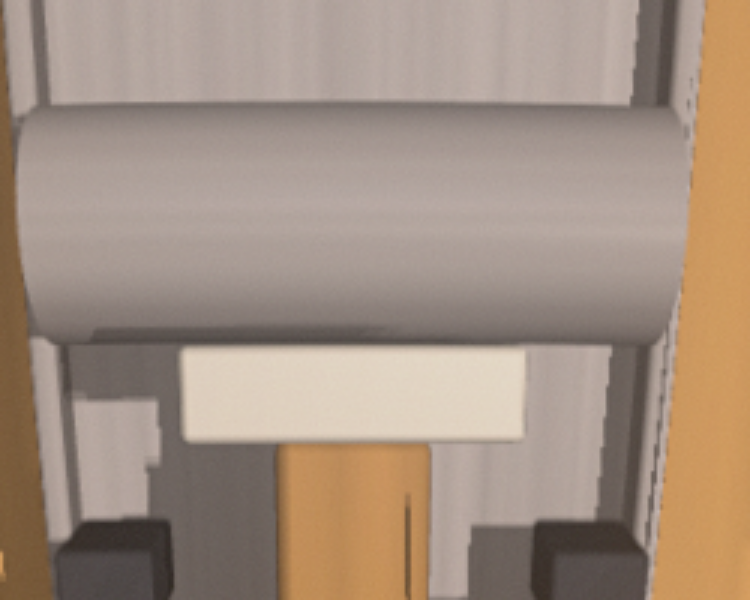

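```bash
python3 -m inch '{"dr":[[0,0,0],[0,0,0],[0,0,0],[0,0,0],[0,0,0],[0,0,0],[0,0,0],[0,0,0]],"travel":[[2,0,-0.2],[6,0,-0.6],[11,0,-1.1],[17,0,-1.7],[23,0,-2.3],[29,0,-2.9],[35,0,-3.5],[41,0,-4.1]],"claw":[5,5,5,5,5,5,5,5]}' 30
python3 -m inch '{"dr":[[0,0,0],[0,0,0],[0,0,0],[0,0,0],[0,0,0],[0,0,0],[0,0,0],[0,0,0]],"travel":[[6,0,-0.6],[12,0,-1.2],[18,0,-1.8],[24,0,-2.4],[30,0,-3],[35,0,-3.5],[39,0,-3.9],[42,0,-4.2]],"claw":[5,5,5,5,5,5,5,5]}' 30
python3 -m inch '{"dr":[[0,0,0],[0,0,0],[0,0,0],[0,0,0],[0,0,0],[0,0,0],[0,0,0],[0,0,0]],"travel":[[3,0,-0.3],[6,0,-0.6],[9,0,-0.9],[12,0,-1.2],[14.5,0,-1.5],[17,0,-1.7],[19,0,-1.9],[20,0,-2]],"claw":[5,5,5,5,5,5,5,5]}' 30
python3 - <<'E'
from h import *
goto([.490,.0326,.0713],1.561)
snap('wrist','w6.png')
c=load('wrist'); cv2.imwrite('pics/w6c.png',cv2.resize(c['p'][:200,200:450,::-1],None,fx=3,fy=3))
E
```

```text
clock: 9.95
position: [0.4897, -0.0703, 0.0611]
tcp_rot: [[0.007, 1.0, -0.0], [1.0, -0.007, 0.0], [0.0, -0.0, -1.0]]
ft_force: [0.7, -0.5, -0.6]
gripper_width: 0.0179
clock: 10.75
position: [0.4901, -0.0286, 0.0653]
tcp_rot: [[0.007, 1.0, 0.0], [1.0, -0.007, -0.0], [-0.0, 0.0, -1.0]]
ft_force: [0.6, -0.1, -0.3]
gripper_width: 0.0177
clock: 11.55
position: [0.4902, -0.0087, 0.0672]
tcp_rot: [[0.007, 1.0, -0.0], [1.0, -0.007, 0.0], [0.0, -0.0, -1.0]]
ft_force: [-0.3, -0.7, -0.9]
gripper_width: 0.0176
t 11.55 pos [ 0.4902 -0.0087  0.0672] travel [41.3 -0.5 -4.1] dr [-0.     -0.      0.0029] F [-0.26 -0.66 -0.92] w 0.0176
```

View pics/w6c.png

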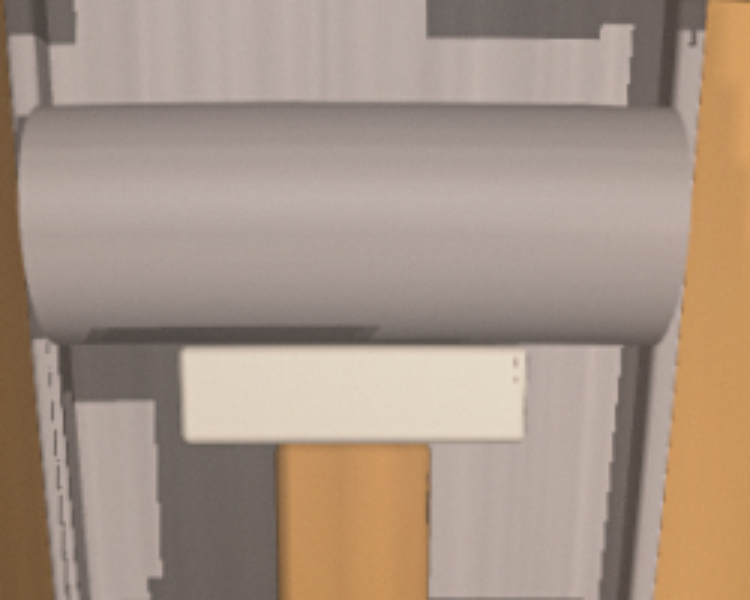

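The pin is square and centred against the blade (pin 18–690, blade edge at crop y≈345). Next I'll go slowly towards the keeper.

```bash
python3 -m inch '{"dr":[[0,0,0],[0,0,0],[0,0,0],[0,0,0],[0,0,0],[0,0,0],[0,0,0],[0,0,0]],"travel":[[1.5,0,-0.2],[3.5,0,-0.4],[5.5,0,-0.6],[7.5,0,-0.8],[9.5,0,-1],[11.5,0,-1.2],[13,0,-1.3],[14,0,-1.4]],"claw":[5,5,5,5,5,5,5,5]}' 30
python3 -m inch '{"dr":[[0,0,0],[0,0,0],[0,0,0],[0,0,0],[0,0,0],[0,0,0],[0,0,0],[0,0,0]],"travel":[[1,0,-0.1],[2,0,-0.2],[3,0,-0.3],[4,0,-0.4],[5,0,-0.5],[6,0,-0.6],[7,0,-0.7],[8,0,-0.8]],"claw":[5,5,5,5,5,5,5,5]}' 30
python3 - <<'E'
from h import *
snap('wrist','w7.png');snap('scene','s7.png')
goto([.490,.0326,.0713],1.561)
c=load('wrist');s=load('scene')
a=cv2.resize(c['p'][:200,180:460,::-1],(800,300)) if 0 else cv2.resize(c['p'][:150,180:460,::-1],None,fx=2.5,fy=2.0)
b=cv2.resize(s['p'][200:290,310:470,::-1],None,fx=3.3,fy=3.3)
o=np.zeros((600,700,3),np.uint8);o[:300,:700]=a;o[300:597,:528]=b
cv2.imwrite('pics/m7.png',o)
E
```

```text
clock: 12.4
position: [0.4903, 0.0052, 0.0686]
tcp_rot: [[0.007, 1.0, 0.0], [1.0, -0.007, -0.0], [-0.0, 0.0, -1.0]]
ft_force: [-0.6, -0.7, -0.7]
gripper_width: 0.0178
clock: 13.2
position: [0.4904, 0.0131, 0.0695]
tcp_rot: [[0.007, 1.0, 0.0], [1.0, -0.007, -0.0], [-0.0, 0.0, -1.0]]
ft_force: [-0.6, -2.4, 0.0]
gripper_width: 0.0174
t 13.30 pos [0.4904 0.0133 0.0694] travel [19.3 -0.5 -1.9] dr [ 0.0001 -0.0001  0.0027] F [ 0.15 -1.39 -0.1 ] w 0.0176
```

View pics/m7.png

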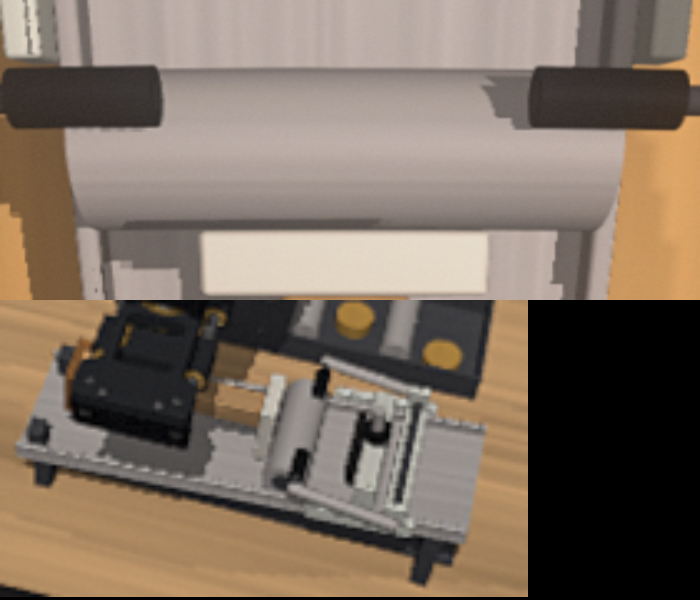

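The montage shows the rollers (wrist crop, at (80,97) and (608,97)) resting on the pin's uphill side. The force is about 2 N, so the keeper is lifting. I'll keep pushing slowly.

```bash
python3 -m inch '{"dr":[[0,0,0],[0,0,0],[0,0,0],[0,0,0],[0,0,0],[0,0,0],[0,0,0],[0,0,0]],"travel":[[1,0,-0.1],[2,0,-0.2],[3,0,-0.3],[4,0,-0.4],[5,0,-0.5],[6,0,-0.6],[7,0,-0.7],[8,0,-0.8]],"claw":[5,5,5,5,5,5,5,5]}' 30
python3 -m inch '{"dr":[[0,0,0],[0,0,0],[0,0,0],[0,0,0],[0,0,0],[0,0,0],[0,0,0],[0,0,0]],"travel":[[1,0,-0.1],[2,0,-0.2],[3,0,-0.3],[4,0,-0.4],[5,0,-0.5],[6,0,-0.6],[7,0,-0.7],[8,0,-0.8]],"claw":[5,5,5,5,5,5,5,5]}' 30
python3 - <<'E'
from h import *
np.set_printoptions(precision=4,suppress=True)
print('old roller',onz(load('wrist'),[[212,48.5],[423,49]],.087))
snap('wrist','w8.png')
goto([.490,.0326,.0713],1.561)
c=load('wrist');cv2.imwrite('pics/w8c.png',cv2.resize(c['p'][:200,180:460,::-1],None,fx=2.5,fy=2.5))
print(c['p'][0:150:5,[220,318,415]].max(2).T)
E
```

```text
clock: 14.1
position: [0.4904, 0.0212, 0.0702]
tcp_rot: [[0.007, 1.0, -0.0], [1.0, -0.007, 0.0], [0.0, -0.0, -1.0]]
ft_force: [-0.5, -1.6, -0.0]
gripper_width: 0.0178
clock: 14.9
position: [0.4904, 0.0292, 0.071]
tcp_rot: [[0.007, 1.0, -0.0], [1.0, -0.007, 0.0], [0.0, -0.0, -1.0]]
ft_force: [0.1, -0.0, -1.2]
gripper_width: 0.0178
old roller [[0.4547 0.1174 0.087 ]
 [0.5274 0.1167 0.087 ]]
t 14.95 pos [0.4904 0.0294 0.071 ] travel [ 3.2 -0.4 -0.3] dr [-0.0001 -0.0002  0.0028] F [-1.18 -0.14 -0.92] w 0.0176
[[117 197 198 196 194 196 197 139 156 171 178 181 188 196 194 191 192  54
   59  60  61  52  62  98 127 134 155 180 187 189]
 [ 50  49  50  43 118 142 197 130 157 173 180 184 193 202 199 197 191 181
  175 171 161 150 119 178 235 235 235 234 234 226]
 [114 112 116 116 115 116 116 116 156 171 176 182 190 196 201 204 200  58
   64  67  65  63  64  90  89  90  96  97 115 135]]
```

```bash
python3 -m inch '{"dr":[[0,0,0],[0,0,0],[0,0,0],[0,0,0],[0,0,0],[0,0,0],[0,0,0],[0,0,0]],"travel":[[1,0,-0.1],[2,0,-0.2],[3,0,-0.3],[4,0,-0.4],[4.5,0,-0.5],[5,0,-0.5],[5.5,0,-0.5],[5.5,0,-0.5]],"claw":[5,5,5,5,5,5,5,5]}' 30
python3 - <<'E'
from h import *
goto([.490,.0326,.0713],1.561)
snap('wrist','w9.png');
c=load('wrist');cv2.imwrite('pics/w9c.png',cv2.resize(c['p'][:200,180:460,::-1],None,fx=2.5,fy=2.5))
F=[r.observe()['ft_force']]
for i in range(3): r.camera('top'); F.append(r.observe()['ft_force'])
print(np.round(np.mean(F,0),2))
E
```

```text
clock: 15.75
position: [0.4905, 0.0346, 0.0715]
tcp_rot: [[0.007, 1.0, 0.0], [1.0, -0.007, -0.0], [-0.0, 0.0, -1.0]]
ft_force: [-0.6, 1.2, -0.9]
gripper_width: 0.0178
t 15.75 pos [0.4905 0.0346 0.0715] travel [-2.  -0.5  0.2] dr [0.     0.     0.0028] F [-0.64  1.24 -0.9 ] w 0.0178
[-0.06 -0.66 -0.75]
```

View pics/w9c.png

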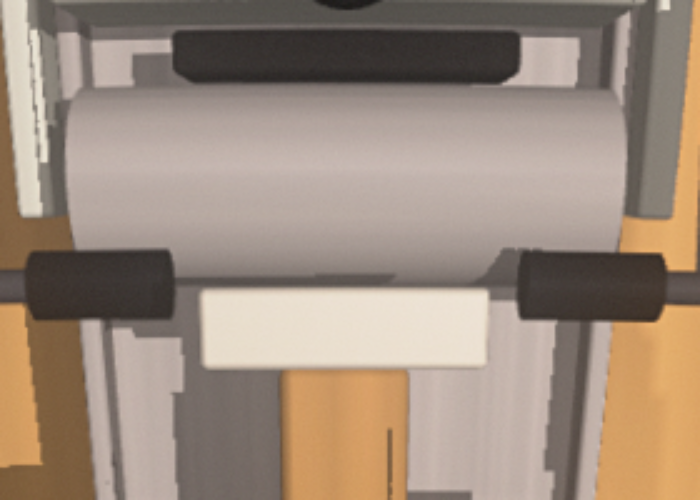

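The crop shows the rollers now behind the pin (y≈285) and the pin just short of the bumper (y≈82). I'll press a little further until the bumper answers.

```bash
python3 -m inch '{"dr":[[0,0,0],[0,0,0],[0,0,0],[0,0,0],[0,0,0],[0,0,0],[0,0,0],[0,0,0]],"travel":[[0.5,0,-0.1],[1,0,-0.1],[1.5,0,-0.2],[2,0,-0.2],[2.5,0,-0.3],[2.5,0,-0.3],[2.5,0,-0.3],[2.5,0,-0.3]],"claw":[5,5,5,5,5,5,5,5]}' 30
python3 - <<'E'
from h import *
F=[]
for i in range(4): snap('wrist'); F.append(r.observe()['ft_force'])
print(np.round(np.mean(F,0),2))
cv2.imwrite('pics/w10.png',load('wrist')['p'][:,:,::-1])
print(load('wrist')['p'][20:125:3,[220,318,415]].max(2).T)
goto([.490,.0326,.0713],1.561)
E
```

```text
clock: 16.75
position: [0.4907, 0.0368, 0.0719]
tcp_rot: [[0.007, 1.0, 0.0], [1.0, -0.007, -0.0], [-0.0, 0.0, -1.0]]
ft_force: [-0.6, -5.6, 0.6]
gripper_width: 0.0177
[ 0.13 -4.45 -0.28]
[[121 199 197 196 198 153 142 156 168 175 178 183 187 188 192 191 190 188
  187 188 186 188 185 182 174 170 165 158 152  68  60  58  59  66  58]
 [ 56  60  63  59  52 128 149 157 169 174 180 184 190 193 197 194 194 193
  193 192 189 189 186 182 176 171 168 160 152 142 115  92 212 236 234]
 [117 119 118 118 118 120 142 155 165 175 179 183 189 188 194 192 195 198
  198 196 194 189 186 182 178 169 169 160 152 100  63  63  64  68  69]]
t 16.95 pos [0.4907 0.037  0.0719] travel [-4.4 -0.7  0.6] dr [0.0004 0.0002 0.0028] F [ 0.3  -5.05 -0.69] w 0.0177
```

About 4.5 N steady means the bumper is pressed past the catch point. I'll back off slowly, then check that the pin stays.

```bash
python3 -m inch '{"dr":[[0,0,0],[0,0,0],[0,0,0],[0,0,0],[0,0,0],[0,0,0],[0,0,0],[0,0,0]],"travel":[[-0.7,0,0],[-1.4,0,0.1],[-2.2,0,0.2],[-3,0,0.3],[-4,0,0.4],[-6,0,0.6],[-9,0,0.9],[-12,0,1.2]],"claw":[5,5,5,5,5,5,5,5]}' 30
python3 - <<'E'
from h import *
snap('wrist');c=load('wrist')
goto([.490,-.0326,.0713],1.561)
cv2.imwrite('pics/w11.png',cv2.resize(c['p'][:200,180:460,::-1],None,fx=2.5,fy=2.5))
print(c['p'][0:125:3,[220,318,415]].max(2).T)
E
```

```text
clock: 17.75
position: [0.4904, 0.0248, 0.0706]
tcp_rot: [[0.007, 1.0, -0.0], [1.0, -0.007, 0.0], [0.0, -0.0, -1.0]]
ft_force: [-0.1, 0.5, -0.4]
gripper_width: 0.0179
t 17.80 pos [0.4906 0.0244 0.0706] travel [-57.   -0.1  -0.7] dr [0.0001 0.0002 0.0024] F [ 0.36 -0.15 -0.54] w 0.0178
[[196 193 191 138 152 161 167 174 177 182 184 188 192 189 191 188 183 178
  179 177 177 175 171 165 136  52  53  57  63  56  58  60  56  54 101 113
  114 100  95  97 125 123]
 [ 49  42  84 139 154 160 170 175 180 181 187 190 193 195 193 188 186 183
  181 180 178 176 169 164 162 155 145 136 123 110 168 194 194 195 194 193
  187 153 114 228 233 232]
 [114 115 109 132 148 160 166 174 179 180 185 186 193 193 193 193 189 189
  185 181 181 178 171 165 146  55  59  62  62  67  65  60  60  60  74  86
   87  88  88  87  87  87]]
```

View pics/w11.png

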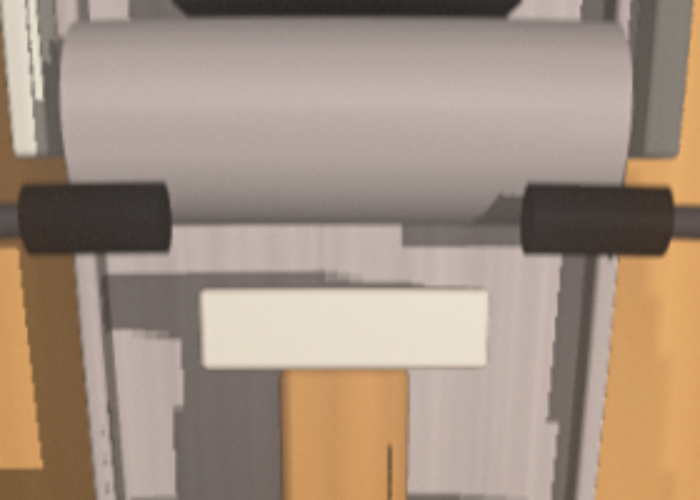

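The pin stays against the bumper (crop y 20–220) with the rollers behind it (y≈218) and the blade clear at y≈290. Now I'll withdraw, lift, and check keeper height from depth.

```bash
python3 -m inch '{"dr":[[0,0,0],[0,0,0],[0,0,0],[0,0,0],[0,0,0],[0,0,0],[0,0,0],[0,0,0]],"travel":[[-5,0,0.4],[-15,0,0],[-27,0,-3],[-38,0,-12],[-40,0,-30],[-40,0,-55],[-40,0,-78],[-40,0,-85]],"claw":[5,5,5,5,5,5,5,5]}' 30
python3 - <<'E'
from h import *
np.set_printoptions(precision=4,suppress=True)
for n in ('wrist','top','scene'):
    snap(n); c=load(n); P=cloud(c); ok=c['d']>0; X=P[ok]
    a=lambda x0,x1,y0,y1,z0,z1:X[(X[:,0]>x0)&(X[:,0]<x1)&(X[:,1]>y0)&(X[:,1]<y1)&(X[:,2]>z0)&(X[:,2]<z1)]
    q=a(.475,.505,.112,.145,.066,.1); print(n,'pin ridge',len(q),q[:,1].mean() if len(q) else '',np.percentile(q[:,2],[50,95]) if len(q) else '')
    for x0,x1 in ((.452,.462),(.522,.528)):
        q=a(x0,x1,.108,.122,.07,.11)
        if len(q): print(' roller',len(q),q[:,1].mean(),np.percentile(q[:,2],[50,90]))
goto([.6723,.0566,.16],1.4022)
E
```

```text
clock: 18.6
position: [0.4917, -0.0162, 0.1583]
tcp_rot: [[0.008, 1.0, 0.005], [1.0, -0.008, -0.001], [-0.001, 0.005, -1.0]]
ft_force: [0.1, 0.5, -0.7]
gripper_width: 0.0181
wrist pin ridge 1339 0.12092563629648583 [0.0812 0.0848]
 roller 372 0.1163465681033534 [0.0883 0.0896]
 roller 209 0.11573289820699598 [0.0883 0.0894]
top pin ridge 89 0.1374211525895016 [0.0834 0.0879]
 roller 8 0.11853988056379884 [0.0859 0.0897]
scene pin ridge 126 0.1317640574511344 [0.0844 0.0873]
 roller 13 0.1178262987954746 [0.0882 0.0904]
 roller 10 0.11754096596840942 [0.0878 0.0908]
t 18.75 pos [ 0.4901 -0.0154  0.1559] travel [ 73.4 181.6  -4. ] dr [0.0008 0.0002 0.161 ] F [-0.55 -0.39 -0.58] w 0.0179
```

The roller tops read 89 mm, matching the 88.9 mm expected with the keeper down. Next, back over the mat.

```bash
python3 -m inch '{"dr":[[0,0,0.05],[0,0,0.161],[0,0,0.161],[0,0,0.161],[0,0,0.161],[0,0,0.161],[0,0,0.161],[0,0,0.161]],"travel":[[10,25,-4],[30,70,-4],[50,115,-4],[66,155,-4],[73,181.5,-4],[73,181.5,-4],[73,181.5,-4],[73,181.5,-4]],"claw":[5,5,5,5,5,5,5,5]}' 30
python3 -m inch '{"dr":[[0,0,0],[0,0,0],[0,0,0],[0,0,0],[0,0,0],[0,0,0],[0,0,0],[0,0,0]],"travel":[[0,0,30],[0,0,60],[0,0,90],[0,0,110],[0,0,120],[0,0,120],[0,0,120],[0,0,120]],"claw":[5,5,5,5,5,5,5,5]}' 30
python3 - <<'E'
from h import *
goto([.6723,.0566,.0163],1.4022)
E
```

```text
clock: 19.55
position: [0.67, 0.0565, 0.1581]
tcp_rot: [[0.167, 0.986, -0.004], [0.986, -0.167, 0.0], [-0.001, -0.004, -1.0]]
ft_force: [0.0, 0.8, -1.3]
gripper_width: 0.0177
clock: 20.35
position: [0.6732, 0.0566, 0.0413]
tcp_rot: [[0.167, 0.986, 0.003], [0.986, -0.167, -0.0], [0.0, 0.003, -1.0]]
ft_force: [-0.5, 0.2, -0.6]
gripper_width: 0.0178
t 20.35 pos [0.6732 0.0566 0.0413] travel [-0.2 -1.  25. ] dr [ 0.0029 -0.0003  0.0005] F [-0.55  0.19 -0.6 ] w 0.0178
```

```bash
python3 -m inch '{"dr":[[0,0,0],[0,0,0],[0,0,0],[0,0,0],[0,0,0],[0,0,0],[0,0,0],[0,0,0]],"travel":[[0,0,6],[0,0,12],[0,0,17],[0,0,20],[0,0,22],[0,0,22],[0,0,22],[0,0,22]],"claw":[5,5,5,5,5,5,5,5]}' 30
python3 - <<'E'
from h import *
goto([.6723,.0566,.0163],1.4022)
E
```

```text
clock: 21.15
position: [0.6724, 0.0568, 0.0178]
tcp_rot: [[0.167, 0.986, 0.0], [0.986, -0.167, -0.0], [0.0, 0.0, -1.0]]
ft_force: [-0.5, -0.1, -0.8]
gripper_width: 0.0178
t 21.15 pos [0.6724 0.0568 0.0178] travel [-0.2 -0.1  1.5] dr [ 0.0005 -0.      0.0006] F [-0.53 -0.06 -0.77] w 0.0178
```

Now the last 1.5 mm, then open fully, settle, and lift away.

```bash
python3 -m inch '{"dr":[[0,0,0],[0,0,0],[0,0,0],[0,0,0],[0,0,0],[0,0,0],[0,0,0],[0,0,0]],"travel":[[0,0,0.5],[0,0,1],[0,0,1.5],[0,0,1.5],[0,0,1.5],[0,0,1.5],[0,0,1.5],[0,0,1.5]],"claw":[5,5,5,5,25,50,100,100]}' 30
python3 -m inch '{"dr":[[0,0,0],[0,0,0],[0,0,0],[0,0,0],[0,0,0],[0,0,0],[0,0,0],[0,0,0]],"travel":[[0,0,0],[0,0,0],[0,0,0],[0,0,0],[0,0,0],[0,0,0],[0,0,-5],[0,0,-15]],"claw":[100,100,100,100,100,100,100,100]}' 30
python3 -m inch '{"dr":[[0,0,0],[0,0,0],[0,0,0],[0,0,0],[0,0,0],[0,0,0],[0,0,0],[0,0,0]],"travel":[[0,0,-20],[0,0,-45],[0,0,-80],[0,0,-120],[0,0,-150],[0,0,-160],[0,0,-160],[0,0,-160]],"claw":[100,100,100,100,100,100,100,100]}' 30
python3 - <<'E'
from h import *
np.set_printoptions(precision=4,suppress=True)
goto([.6723,.0566,.0163],1.4022)
snap('wrist');c=load('wrist');P=cloud(c);hsv=cv2.cvtColor(c['p'],cv2.COLOR_RGB2HSV); ok=c['d']>0
X=P[ok]; S=hsv[:,:,1][ok]
d=np.array([.1677,.9858]);n=np.array([-d[1],d[0]]); t=(X[:,:2]-[.6735,.0579])
s=t@d;l=t@n
for a in (-.03,-.01,.01,.03,.05):
    w=(abs(s-a)<.005)&(abs(l)<.025)&(X[:,2]>.03)&(X[:,2]<.07); print('handle s',a,w.sum(),'l',l[w].mean(),'z',np.median(X[w,2]))
w=(abs(l)<.03)&(s>.06)&(s<.095)&(X[:,2]>.048)&(X[:,2]<.08); print('blade',w.sum(),s[w].min(),s[w].max(),np.median(X[w,2]),l[w].min(),l[w].max())
snap('top')
for nm in ('wrist','top'):
    X=cloud(load(nm)).reshape(-1,3)
    q=X[(abs(X[:,0]-.49)<.015)&(X[:,1]>.112)&(X[:,1]<.145)&(X[:,2]>.066)&(X[:,2]<.1)]; print(nm,'pin',len(q),q.mean(0) if len(q) else '')
    for x0,x1 in ((.452,.462),(.518,.528)):
        q=X[(X[:,0]>x0)&(X[:,0]<x1)&(X[:,1]>.108)&(X[:,1]<.122)&(X[:,2]>.07)&(X[:,2]<.11)]
        if len(q): print(' roller',len(q),np.percentile(q[:,2],[50,90]))
E
```

```text
clock: 21.95
position: [0.6722, 0.0568, 0.0161]
tcp_rot: [[0.167, 0.986, 0.0], [0.986, -0.167, -0.0], [-0.0, 0.0, -1.0]]
ft_force: [1.2, 1.2, -0.0]
gripper_width: 0.0381
clock: 22.75
position: [0.6715, 0.0568, 0.0308]
tcp_rot: [[0.167, 0.986, -0.002], [0.986, -0.167, 0.0], [-0.0, -0.002, -1.0]]
ft_force: [0.1, -0.2, 0.1]
gripper_width: 0.0863
clock: 23.55
position: [0.6711, 0.0569, 0.1899]
tcp_rot: [[0.167, 0.986, -0.002], [0.986, -0.167, 0.0], [-0.0, -0.002, -1.0]]
ft_force: [-0.8, -0.6, -0.5]
gripper_width: 0.0869
t 23.55 pos [0.6711 0.0569 0.1899] travel [ -0.    1.7 173.6] dr [-0.0025  0.0002  0.0006] F [-0.78 -0.58 -0.48] w 0.0869
handle s -0.03 246 l 0.0013988991978729686 z 0.04223962466137568
handle s -0.01 260 l 0.001453769576336107 z 0.042353511057058285
handle s 0.01 267 l 0.0014747397028933198 z 0.042314190643955585
handle s 0.03 287 l 0.0016633639029559233 z 0.042344402202100895
handle s 0.05 298 l 0.0019590236012405086 z 0.04250983694453528
blade 705 0.0702635196642391 0.08037527374971007 0.05332619723611981 -0.016511891091900148 0.01968995488981809
wrist pin 1452 [0.4902 0.1312 0.0825]
 roller 165 [0.0878 0.0894]
 roller 211 [0.0877 0.0891]
top pin 0
```

Every check passes: the paddle is level and in its original place, the pin is caught and the keeper is down. Handing in.

```bash
python3 - <<'E'
from h import *
r.finish_job(); print('done')
E
```

```text
the job is handed in; nothing more can be done
done
```

I picked up the larger paddle and rolled the pin up the track under the keeper. I pressed it lightly into the bumper, backed off, and stood the paddle back on the mat where it had been. The job was handed in at about 24 s on the clock; it gave no verdict.

**Push:**
- About 2 N showed as the keeper lifted, falling to about 0 N as the pin passed under it.
- The bumper then answered with about 4.5 N steady. The highest single reading was 5.6 N, against the 15 N limit. I only read the force between moves.

**Pin and keeper at the end:**
- The pin is about 53 mm uphill of the track's middle, resting against the bumper and on the centre line to within about 1–2 mm.
- The roller tops were at 89 mm, which is the height expected with the keeper down.

**Paddle at the end:**
- The top of the handle is level at 42.2–42.5 mm along its length.
- It is back within about 2 mm of where it started, and the gripper is open and clear, 17 cm above.

**Disagreements and gaps:**
- The top and wrist cameras disagreed by about 3 mm on the track's centre line. I centred the blade using the wrist view.
- The arm hid the pin from the top camera in the last check, so that check rests on the wrist camera alone.
- I did not re-measure the other parts on the bench. I kept the arm's paths away from them.

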